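# Weigh a bin of fence clips on the stockroom's two-pan balance

## Task

Weigh the yellow bin of clips that stands on the bench: set it upright in the middle of the empty balance pan farther from the weights' ledge, then slide (never lift) as many of the steel angle weights as it takes from the ledge onto the other pan, and shift the sliding poise along its rail until the beam rests level. Leave every weight standing either wholly on the pan or wholly on the ledge, and do not knock the other things on the bench about.

Things in the scene. Friction and masses are not known exactly. Their poses are not given: they have to be found in the camera images.
- scale: The balance's fixed grey base and ledge. Origin: on the bench under the middle of the beam; own y runs along the beam from weight pan (-y) to goods pan (+y), own x points away from the robot to the poise rail, z up. At the beam's middle a thin pointer (top 183 mm high) stands before a white index plate (70 mm wide, top 193 mm), between the pans.
- ledge_top (a point): Middle of the top face of the fixed steel ledge, a flat plate 190 mm (x) by 126 mm (y), 122.6 mm above the bench, centred at y = -269 mm in the base's frame; its edge is 6 mm from the weight pan. When that pan is at its top stop the ledge is 2 mm above it, so weights slide straight across.
- beam (a joint): Beam tilt, rad: 0 = level, positive = weight pan down; stops at -0.12 and 0.12. Pivot 85 mm above the bench, pan centres 130 mm either side; pans stay horizontal. Weakly sprung to level and damped, settles in 1.5 s. Between the stops 1 mm of poise travel towards the weights adds about 0.0045 rad; an imbalance over 94 g lies on a stop, heavier side down.
- poise (a joint): Position of the sliding poise on its rail, m: 0 = middle, positive = towards the weight pan (base's -y), range -0.08 to 0.08. It adds weight to the side it is moved to (80 mm from the middle = 277 g on that pan). Slides with about 1.2 N friction and stays where left. A push may rock the beam: let go and wait before reading the tilt.
- poise_top (a point): Centre of the top of the poise, a plain steel block 34 mm (x) by 30 mm (y, along the rail), upper 56 mm free to push above the rail; it rides on the rail 118 mm from the base's middle on the side away from the robot, top 147 mm high when level. It starts 32 to 75 mm towards the weights; left there, another weight is needed whenever the goods pan lies on its low stop.
- goods_pan_top (a point): Middle of the top face of the goods pan (base's +y end), a flat aluminium plate 170 mm (x) by 140 mm (y), no rim. 105 mm above the bench when level, 89.5 mm at its low stop, 120.5 mm at its high stop; empty, it sinks under a light load (under 5 N) to its low stop.
- weight_pan_top (a point): Middle of the top face of the weight pan (base's -y end), same plate with a 14 mm high lip along its inner edge (own +y), open towards the ledge. Three weights fit side by side. Same heights as the goods pan.
- goods: The yellow bin itself; origin at the centre of its underside, own x along its length, z up.
- goods_mid (a point): Centre, half-way up, of the yellow open-fronted plastic bin of steel clips: 130 mm long (own x), 60 mm wide (y), 60 mm high, but only 33 mm over the first 26 mm at its -x front. Rigid; can be gripped across its 60 mm width. Mass unknown, 0.47 to 0.96 kg: always more than the poise alone can balance, and less than three weights.
- weight0_mid (a point): One of three identical bare steel angle weights, 360 g, side by side on the ledge. L-shaped: foot 44 mm wide (x), 80 mm long (y), 8 mm thick; at its rear (own -y end) an upright plate 44 mm wide, 10 mm thick, rising to 50 mm. Point: middle of the foot's outline, 25 mm above the underside; the rear face is 40 mm from it along -y. The toe (+y) points to the weight pan.
- weight1_mid (a point): One of three identical bare steel angle weights, 360 g, side by side on the ledge. L-shaped: foot 44 mm wide (x), 80 mm long (y), 8 mm thick; at its rear (own -y end) an upright plate 44 mm wide, 10 mm thick, rising to 50 mm. Point: middle of the foot's outline, 25 mm above the underside; the rear face is 40 mm from it along -y. The toe (+y) points to the weight pan.
- weight2_mid (a point): One of three identical bare steel angle weights, 360 g, side by side on the ledge. L-shaped: foot 44 mm wide (x), 80 mm long (y), 8 mm thick; at its rear (own -y end) an upright plate 44 mm wide, 10 mm thick, rising to 50 mm. Point: middle of the foot's outline, 25 mm above the underside; the rear face is 40 mm from it along -y. The toe (+y) points to the weight pan.
- spray_mid (a point): Bystander: green spray can, 60 mm across, 170 mm tall; point at mid-height.
- carton: Bystander: cardboard box 100 x 140 x 80 mm; origin under its centre.
- mallet_grip (a point): Bystander: hammer lying on the bench, about 250 mm long; point on its handle.
There are look-alikes about, which are no part of the job. Leave any blue look-alike of the goods alone.

How it is judged:
By the outcome, as a careful person would: the job done as asked, in the order asked, and still so for the second after the job is handed in, with the robot touching nothing.
It also fails if it takes over 72 s, if anything falls off the work surface, if the arm or the gripper's body presses on something with over 40 N, if the wrist force passes 120 N, or if a joint passes its speed limit or range.

## Robot

A 6-joint arm with a two-finger parallel gripper is mounted at the origin on the work surface. World frame = base frame: x ahead of the robot, y to its left, z up, the work surface at z = 0. Lengths are in m, angles in rad, forces in N, time in s.
With the tool pointing down it reaches from about 0.275 to 0.875 m from the base axis. Payload 12.5 kg.
Tool frame: the origin (TCP) lies at the very end of the fingers, on their centre line; the grasp point (between the pads) lies 19 mm behind it; z points along the fingers, y is the line along which they close (so a half turn about z gives the same grasp; the last joint's range is limited). The gripper opens to 85 mm and grips with 20 to 120 N. Pads are 22 mm wide; open, the fingers measure 114 mm over their backs; the gripper's body (76 mm by 85 mm) begins 54 mm behind the grasp point. The pads swing forward as they close: fully open they stand 13 mm farther back than shut.
Start: joints at [1.143, 0.351, 1.652, -0, 1.139, -0.085], TCP at [0.185, 0.518, 0.231] pointing down, gripper open.
Joint ranges: [-2.75, 2.75], [-0.79, 2.1], [0.01, 2.65], [-1.57, 4.71], [0.07, 3.14], [-2.87, 2.87]. Speed limits (rad/s): [2.22, 2.22, 2.79, 3.14, 3.14, 3.14].

## Interface

Orientations are given as a 3x3 rotation matrix whose columns are the frame's x, y, z axes.
In Python, from bench import manip gives the robot as it stands. Calls block until the motion is done:
- manip.move_ptp(position, orientation): joint-space move of the TCP to a pose.
- manip.move_l(position, attitude=None, max_speed=0.15): straight line of the TCP; attitude=None keeps the orientation; max_speed is the mean speed in m/s.
- manip.move_j(angles): joint-space move.
- manip.set_gripper(opening, effort=None): opening from 0.0 (shut) to 1.0 (fully open); effort is the grip in N (None keeps the last); returns when the fingers have stopped.
- manip.dwell(seconds).
- manip.inverse_kinematics(position, orientation): joint angles nearest the present ones, or None.
- manip.grab_frame(name): name is "side" or "top"; returns (picture, depth): 400x640x3 uint8, red, green, blue; 400x640 float32, m along the optical axis (not along the pixel's ray), 0 where there is no reading.
- manip.get_calibration(name): a dict with "camera_matrix" (3x3 intrinsics, pixels), "k1" (the pictures are not rectified: a ray, as slopes to the right and down, at radius r is drawn at 1 + k1 r^2 times it, then the intrinsics apply), "R" (3x3) and "t" (3): a world point X has camera coordinates R X + t. Camera axes: x right, y down, z forward; pixel columns grow to the right and rows downward; lengths in m; the calibration is good to about 2 mm. A picture is of the moment at which its call begins. get_calibration takes no time and is no camera call.
A pose or a line that the arm cannot do raises manip.Unreachable and nothing moves.
- manip.sign_off(): hands the job in; it is judged then, once.
Trained networks look in the newest picture that a camera, given by its name, has taken for a name from the list of things; names that differ only in an ending like _2 or _b are one class to them, and where a whole thing is asked for, a point or a joint stands for the part that bears it (a point fixed in the world has none). Each returns a list of dicts, best first, with "confidence" (0 to 1); they miss things now and then, are a little off and sometimes report something else, mostly with a low value. They report only what shows in the picture. A call takes as long as a camera call. They do not tell look-alikes from the thing itself.
- manip.look_for(camera, name): "at" ([x, y, z] in m, in world coordinates, good to about 4 mm: the middle of the surface that is visible of it).
Readings, each from a call of its own:
- manip.current_time(): time.
- manip.current_qpos(): joint angles.
- manip.current_joint_vel(): joint speeds.
- manip.current_joint_torque(): joint torques, N m.
- manip.current_ee_pos(): TCP position.
- manip.current_tcp_rot(): TCP orientation.
- manip.current_force(): force on the tool from outside, world axes, zero at the start.
- manip.current_ft_torque(): the same for the moment, N m.
- manip.current_grip_width(): opening from 0.0 (shut) to 1.0 (fully open).
- manip.current_grip_force(): force on a finger pad.
Only numpy, scipy, OpenCV 4.12 (cv2) and the standard library are available. Lean on these libraries where they do the work, as an engineer would, in place of code of your own. Each camera call takes 0.05 s, during which the arm holds its last target. There are 200 camera calls.

## Working session

There is one attempt and no reset: what is moved stays moved. The work goes in short steps, each a Python script; the robot and the scene stay as the last script left them, time stands still between calls to the robot, and variables do not carry over. Pictures are saved under pics/ and viewed, at most 10 in all, crops included, and the job is handed in when it is done.

```bash
mkdir -p pics; ls; cat > h.py <<'E'
from bench import manip as m
import numpy as np, cv2
def snap(cam,fn=None):
    p,d=m.grab_frame(cam)
    if fn: cv2.imwrite('pics/'+fn,cv2.cvtColor(p,cv2.COLOR_RGB2BGR))
    return p,d
def cloud(cam,d):
    c=m.get_calibration(cam);K=np.array(c['camera_matrix'],float);k=c['k1']
    R=np.array(c['R']);t=np.array(c['t'])
    v,u=np.mgrid[0:d.shape[0],0:d.shape[1]]
    s=cv2.undistortPoints(np.stack([u.ravel(),v.ravel()],1).astype(float)[:,None],K,np.array([k,0,0,0,0.]))[:,0]
    P=np.c_[s,np.ones(len(s))]*d.reshape(-1,1)
    W=(P-t)@R
    W[d.ravel()==0]=np.nan
    return W.reshape(*d.shape,3)
E
python3 - <<'E'
from h import *
for c in ('top','side'):
    p,d=snap(c,c+'0.png'); np.savez('pics/'+c+'0.npz',p=p,d=d)
    for n in ['scale','goods','weight0_mid','poise_top','goods_pan_top','weight_pan_top','ledge_top','spray_mid','carton','mallet_grip']:
        print(c,n,[(np.round(r['at'],3).tolist(),round(r['confidence'],2)) for r in m.look_for(c,n)][:5])
print(m.current_time())
E
```

```text
pics
top scale [([0.545, -0.049, 0.096], 0.89)]
top goods [([0.514, 0.403, 0.023], 0.75), ([0.634, 0.525, 0.025], 0.59)]
top weight0_mid [([0.481, -0.271, 0.131], 0.75)]
top poise_top [([0.655, -0.053, 0.141], 0.56)]
top goods_pan_top [([0.546, 0.124, 0.12], 0.56)]
top weight_pan_top [([0.539, -0.137, 0.088], 0.88)]
top ledge_top [([0.547, -0.049, 0.103], 0.97), ([0.548, -0.002, 0.098], 0.45)]
top spray_mid [([0.681, 0.291, 0.166], 0.72)]
top carton [([0.785, -0.082, 0.084], 0.74)]
top mallet_grip [([0.403, 0.588, 0.024], 0.86)]
side scale [([0.553, 0.064, 0.099], 0.63)]
side goods [([0.629, 0.536, 0.029], 0.75)]
side weight0_mid []
side poise_top [([0.66, -0.046, 0.126], 0.74)]
side goods_pan_top [([0.546, 0.131, 0.122], 0.72)]
side weight_pan_top [([0.691, 0.32, 0.116], 0.35)]
side ledge_top [([0.548, 0.065, 0.099], 0.84)]
side spray_mid [([0.69, 0.32, 0.115], 0.93)]
side carton [([0.793, -0.043, 0.08], 0.87)]
side mallet_grip [([0.409, 0.596, 0.023], 0.74)]
1.1
```

View pics/top0.png

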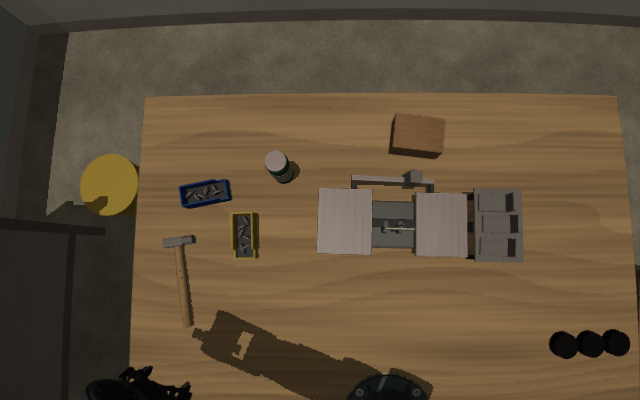

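View pics/side0.png

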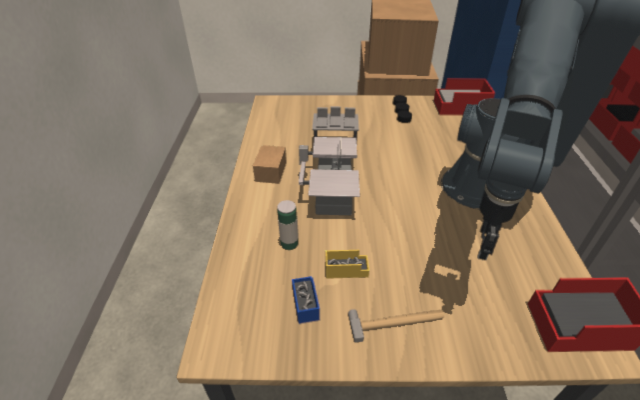

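The top view shows the yellow bin at (244,235), the goods pan at (345,221), the weight pan at (441,225) and the ledge at (498,225) with three weights. The poise is at (412,177). The blue look-alike at (205,193) stays untouched. Next I measure from the depth.

```bash
python3 - <<'E'
from h import *
def rect(n,Q):
    if len(Q)<5: print(n,len(Q)); return
    r=cv2.minAreaRect((Q[:,:2]*1000).astype(np.float32)); b=cv2.boxPoints(r)
    print(n,len(Q),'c',np.round(r[0],1),'size',np.round(r[1],1),'ang',round(r[2],2),'z',np.round(np.nanpercentile(Q[:,2],[5,50,95])*1000,1))
z=np.load('pics/top0.npz');p,d=z['p'],z['d'];W=cloud('top',d)
hsv=cv2.cvtColor(p,cv2.COLOR_RGB2HSV)
H,S,V=[hsv[...,i].astype(int) for i in range(3)]
def box(x0,x1,y0,y1,z0,z1): return (W[...,0]>x0)&(W[...,0]<x1)&(W[...,1]>y0)&(W[...,1]<y1)&(W[...,2]>z0)&(W[...,2]<z1)
rect('goods rim',W[box(.4,.62,.33,.47,.045,.075)])
rect('goods all',W[box(.4,.62,.33,.47,.012,.075)])
rect('gpan',W[box(.4,.66,.03,.22,.1,.135)])
rect('wpan',W[box(.4,.64,-.22,-.05,.08,.094)])
rect('ledge+w',W[box(.4,.68,-.37,-.19,.115,.2)])
rect('uprights',W[box(.4,.68,-.37,-.19,.16,.2)])
Q=W[box(.4,.68,-.37,-.19,.158,.2)]
from scipy.cluster.vq import kmeans2
c,l=kmeans2(Q[:,:2],np.array([[.48,-.3],[.54,-.3],[.6,-.3]]))
for i in range(3): rect('up%d'%i,Q[l==i])
F=W[box(.4,.68,-.37,-.19,.126,.14)]
rect('feet',F)
rect('poise',W[box(.64,.72,-.12,0.05,.125,.16)])
rect('rail',W[box(.62,.72,-.12,0.12,.06,.12)])
rect('ptr',W[box(.4,.64,-.05,0.06,.14,.2)])
z=np.load('pics/side0.npz');p,d=z['p'],z['d'];W=cloud('side',d)
rect('s goods rim',W[box(.4,.62,.33,.47,.045,.075)])
rect('s goods all',W[box(.4,.62,.33,.47,.012,.075)])
rect('s gpan',W[box(.4,.66,.03,.22,.1,.135)])
rect('s poise',W[box(.64,.72,-.12,0.05,.125,.16)])
rect('s ptr',W[box(.4,.64,-.05,0.06,.14,.2)])
rect('s uprights',W[box(.4,.68,-.37,-.19,.15,.2)])
rect('s ledge+w',W[box(.4,.68,-.37,-.19,.115,.2)])
p=cv2.imread('pics/top0.png')[160:290,210:530]; cv2.imwrite('pics/crop0.png',cv2.resize(p,None,fx=2.5,fy=2.5,interpolation=cv2.INTER_CUBIC))
E
```

```text
goods rim 234 c [522.4 403.9] size [105.6  60. ] ang 1.98 z [45.6 57.6 62.3]
goods all 1109 c [535.4 407.5] size [188.8  79.2] ang 13.7 z [19.  25.7 60.1]
gpan 3617 c [560.3 115.9] size [152.1 198.2] ang 89.98 z [117.3 120.5 123.2]
wpan 3232 c [ 543.  -129.2] size [154.9 177.6] ang 88.72 z [86.5 89.3 92.2]
ledge+w 3565 c [ 535.8 -276.6] size [128.2 191.4] ang 88.92 z [120.6 129.3 171.7]
uprights 351 c [ 533.6 -301.9] size [ 21.9 160.4] ang 88.33 z [162.2 171.7 175. ]
up0 134 c [ 475.6 -297.2] size [14.4 44.2] ang 85.46 z [161.7 171.8 175.1]
up1 111 c [ 536.6 -305.8] size [12.  40.5] ang 85.05 z [161.5 171.7 174.5]
up2 118 c [ 591.2 -298. ] size [10.7 45.5] ang 88.2 z [159.8 170.8 174.8]
feet 1563 c [ 536.4 -274.6] size [122.6 187.5] ang 89.51 z [127.6 130.9 134.3]
poise 167 c [659.6 -58.8] size [29.  33.5] ang 88.14 z [129.8 140.3 144. ]
rail 624 c [ 6.493e+02 -5.000e-01] size [238.8  57.3] ang 89.6 z [ 76.7  95.2 118.6]
ptr 90 c [527.7  -7.4] size [69.7 13.4] ang 88.14 z [149.8 191.7 194.7]
s goods rim 291 c [520.8 406.7] size [103.7  67. ] ang 2.16 z [45.9 54.6 60.6]
s goods all 1044 c [534.4 410.4] size [189.6  81.1] ang 11.98 z [16.5 34.3 58.7]
s gpan 1330 c [560.2 122. ] size [148.5 201.8] ang 86.69 z [115.2 118.7 121.7]
s poise 66 c [658.1 -54.4] size [30.  37.9] ang 2.21 z [125.6 137.4 141.7]
s ptr 44 c [524.5  -1.5] size [67.  10.6] ang 89.19 z [151.7 182.6 192.6]
s uprights 184 c [ 530.8 -299.8] size [ 28.6 157.7] ang 88.69 z [151.5 163.6 172. ]
s ledge+w 981 c [ 533.  -273.5] size [135.  189.4] ang 87.33 z [118.1 128.2 168.7]
```

View pics/crop0.png

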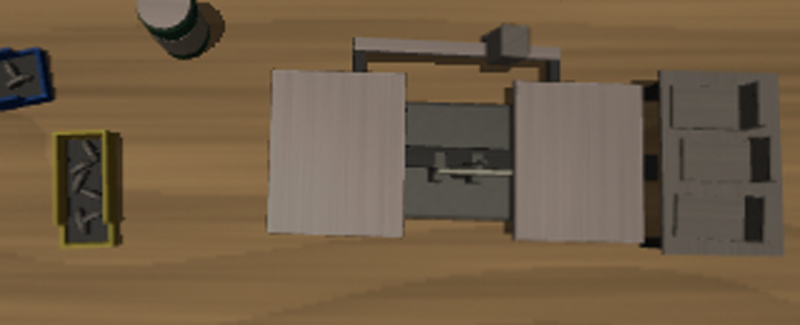

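```bash
python3 - <<'E'
from h import *
z=np.load('pics/top0.npz');W=cloud('top',z['d'])
def box(x0,x1,y0,y1,z0,z1): return (W[...,0]>x0)&(W[...,0]<x1)&(W[...,1]>y0)&(W[...,1]<y1)&(W[...,2]>z0)&(W[...,2]<z1)
for n,b in dict(gpan=(.44,.645,.03,.22,.114,.127),wpan=(.44,.635,-.21,-.06,.084,.095),ledge=(.4,.66,-.38,-.19,.116,.2)).items():
    M=box(*b).astype(np.uint8); M=cv2.morphologyEx(M,cv2.MORPH_OPEN,np.ones((5,5))).astype(bool)
    r=cv2.minAreaRect((W[M][:,:2]*1000).astype(np.float32)); print(n,np.round(r[0],1),np.round(r[1],1),round(r[2],2))
    q=W[M][:,:2]*1000; print(np.percentile(q,[0.5,50,99.5],axis=0).round(1).tolist())
print(m.current_tcp_rot().round(2), m.current_force())
E
```

```text
gpan [546.8 121.7] [139.1 170.7] 89.19
[[461.4, 52.2], [545.6, 121.8], [631.8, 191.5]]
wpan [ 539.5 -139.2] [134.8 171.1] 88.68
[[455.5, -205.5], [537.2, -139.4], [623.3, -71.6]]
ledge [ 535.8 -276.6] [128.2 191.4] 88.92
[[442.2, -339.9], [534.1, -273.0], [631.2, -212.8]]
[[-0.94  0.34 -0.  ]
 [ 0.34  0.94 -0.  ]
 [ 0.   -0.   -1.  ]] [-0.71659439 -0.09480452  0.16720632]
```

```bash
cat >> h.py <<'E'
O=np.array([.543,-.0075]); th=np.deg2rad(-1.4)
def L(x,y,z):  # scale-local mm -> world
    c,s=np.cos(th),np.sin(th)
    return [O[0]+(c*x-s*y)/1e3, O[1]+(s*x+c*y)/1e3, z/1e3]
def Rz(a):  # tool down, closing line at world angle a from +y
    c,s=np.cos(a),np.sin(a)
    return np.array([[-c,-s,0],[-s,c,0],[0,0,-1.]])
def st(t=''): print(t,'t',round(m.current_time(),2),np.round(m.current_ee_pos(),4),'F',np.round(m.current_force(),2),'grip',round(float(m.current_grip_width()),3))
E
python3 - <<'E'
from h import *
R=Rz(np.deg2rad(2)); g=[.513,.4045]
m.move_ptp(g+[.10],R); f0=m.current_force()
m.move_l(g+[.018],max_speed=.15); st('down')
m.set_gripper(0.3,40); st('grip')
m.move_l(g+[.20],max_speed=.2); m.dwell(.2); st('lift'); print('mass',(f0-m.current_force())[2]/9.81)
p,d=snap('top','lift.png'); snap('side','lift_s.png')
E
```

```text
down t 3.18 [0.5133 0.405  0.0189] F [ 0.7  -0.27 -0.41] grip 0.997
grip t 3.54 [0.5135 0.4049 0.0193] F [-2.07 -1.37  5.52] grip 0.7
lift t 4.8 [0.5127 0.4043 0.1989] F [-0.25 -0.13 -5.97] grip 0.696
mass 0.6440619471075526
```

```bash
python3 - <<'E'
from h import *
R=Rz(th)
m.move_ptp(L(3,130,200),R)
m.move_l(L(3,130,145),max_speed=.15)
m.move_l(L(3,130,108.5),max_speed=.06); st('low')
m.set_gripper(1.0); 
m.move_l(L(3,130,200),max_speed=.2); st('up')
m.set_gripper(0.0)
m.move_ptp(L(-58,-345,200),Rz(th+np.pi/2))
st('behind'); print(m.current_qpos().round(2))
p,d=snap('top','placed.png');np.savez('pics/placed.npz',p=p,d=d)
p=cv2.imread('pics/placed.png')[150:300,200:530]; cv2.imwrite('pics/crop1.png',cv2.resize(p,None,fx=2.4,fy=2.4,interpolation=cv2.INTER_CUBIC))
E
```

```text
low t 7.28 [0.5491 0.1222 0.1086] F [-2.79 -2.11  4.2 ] grip 0.702
up t 8.27 [0.5487 0.1223 0.1991] F [-0.42 -0.47 -0.69] grip 1.0
behind t 12.26 [ 0.4767 -0.3508  0.2   ] F [-0.14 -0.86 -0.05] grip 0.0
[-0.71  0.46  1.57  0.    1.11  2.45]
```

View pics/crop1.png

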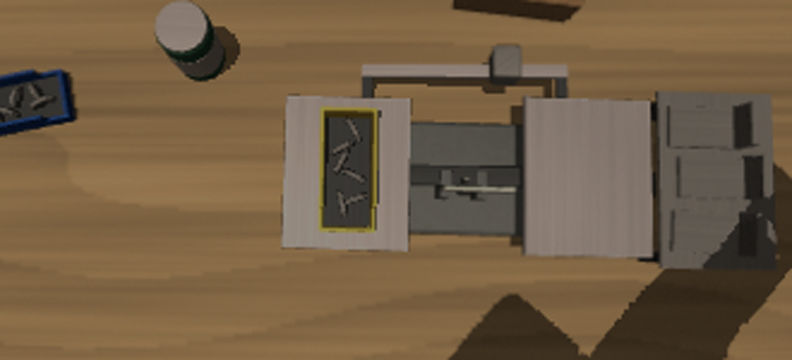

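```bash
cat >> h.py <<'E'
def push(x,yend,z=128):
    m.move_l(L(x,-345,z),max_speed=.25)
    m.move_l(L(x,-320,z),max_speed=.1)
    m.move_l(L(x,yend,z),max_speed=.07); st('pushed')
    m.move_l(L(x,yend-12,z),max_speed=.1)
    m.move_l(L(x,yend-12,200),max_speed=.25)
def heights():
    p,d=snap('top'); W=cloud('top',d)
    c,s=np.cos(th),np.sin(th); dx=(W[...,0]-O[0])*1e3; dy=(W[...,1]-O[1])*1e3
    X=c*dx+s*dy; Y=-s*dx+c*dy; Z=W[...,2]*1e3
    G=(abs(X)<80)&((abs(Y-90)<18)&(Y>70)|(abs(Y-180)<12))&(Z>80)&(Z<125)
    zg=np.median(Z[G]); 
    Wp=(abs(X)<80)&(abs(Y+78)<9)&(Z>80)&(Z<124)
    P=(abs(X-118)<14)&(Z>130)&(Z<158)&(abs(Y)<110)
    print('zg %.2f n%d  zw %.2f n%d  poise y %.1f x %.1f z %.1f n%d'%(zg,G.sum(),np.median(Z[Wp]),Wp.sum(),np.median(Y[P]),np.median(X[P]),np.median(Z[P]),P.sum()))
    return p,d,X,Y,Z
E
python3 - <<'E'
from h import *
heights()
push(-60,-179)
m.move_l(L(-60,-345,200),max_speed=.25)
m.dwell(1.0); p,d,X,Y,Z=heights(); st()
cv2.imwrite('pics/crop2.png',cv2.resize(cv2.cvtColor(p,cv2.COLOR_RGB2BGR)[150:300,200:530],None,fx=2.4,fy=2.4,interpolation=cv2.INTER_CUBIC))
E
```

```text
zg 89.58 n1232  zw 120.53 n422  poise y -36.3 x 117.7 z 151.4 n131
pushed t 15.37 [ 0.4786 -0.1851  0.128 ] F [ 0.4  -1.39 -0.81] grip 0.001
zg 94.75 n1236  zw 115.53 n436  poise y -39.0 x 118.0 z 150.1 n129
 t 17.89 [ 0.4746 -0.3509  0.2   ] F [ 0.65  0.52 -0.77] grip -0.0
```

View pics/crop2.png

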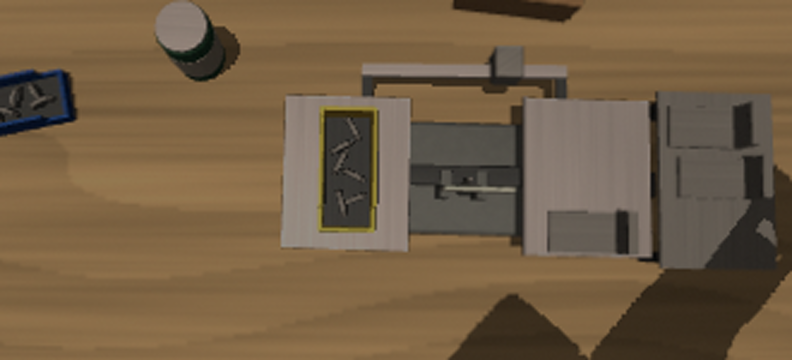

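The weight stands wholly on the pan at (592,232) in the crop. The beam is off its stop at about -0.080 rad, so one weight is enough and the poise needs about 18 mm towards the weights.

```bash
cat >> h.py <<'E'
def shift(y0,y1,wait=2.0):
    m.set_gripper(0.62,20)
    m.move_ptp(L(118,y0,190),Rz(th))
    m.move_l(L(118,y0,118),max_speed=.12)
    m.set_gripper(0.25,20); st('gripped')
    if abs(y1-y0)>.1: m.move_l(L(118,y1,118),max_speed=.04)
    m.set_gripper(0.62,20); st('released')
    m.move_l(L(118,y1,190),max_speed=.15)
E
python3 - <<'E'
from h import *
shift(-39,-57)
m.dwell(1.8); snap('side','s2.png'); p,d,*_=heights(); st()
cv2.imwrite('pics/crop3.png',cv2.resize(cv2.cvtColor(p,cv2.COLOR_RGB2BGR)[150:300,200:530],None,fx=2.4,fy=2.4,interpolation=cv2.INTER_CUBIC))
E
```

```text
gripped t 23.03 [ 0.6604 -0.0495  0.1185] F [ 2.33 -1.48 -0.47] grip 0.362
released t 23.98 [ 0.6593 -0.0673  0.1179] F [-0.33  0.1   0.35] grip 0.621
zg 103.33 n1220  zw 106.44 n137  poise y -47.5 x 113.7 z 146.7 n30
 t 26.52 [ 0.6596 -0.0674  0.19  ] F [ 0.37  0.04 -0.86] grip 0.619
```

View pics/crop3.png

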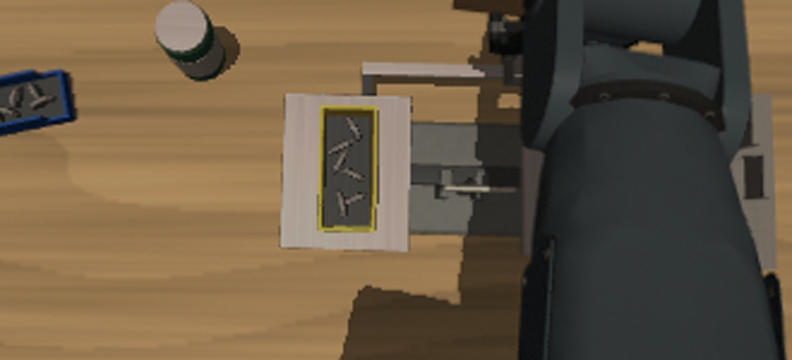

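```bash
python3 - <<'E'
from h import *
shift(-57,-59.7)
m.move_ptp(L(-120,40,330),Rz(th)); m.move_ptp([.35,.30,.33],Rz(th))
m.dwell(1.2); [heights() for _ in range(2)]
p,d,*_=heights(); st()
cv2.imwrite('pics/crop4.png',cv2.resize(cv2.cvtColor(p,cv2.COLOR_RGB2BGR)[150:300,200:530],None,fx=2.4,fy=2.4,interpolation=cv2.INTER_CUBIC))
E
```

```text
gripped t 28.06 [ 0.66   -0.0675  0.1188] F [-0.17 -1.49  3.09] grip 0.348
released t 28.66 [ 0.6592 -0.07    0.1176] F [ 0.27 -0.17  0.29] grip 0.62
zg 104.53 n1199  zw 105.72 n431  poise y -58.4 x 118.4 z 147.0 n129
zg 104.56 n1202  zw 105.63 n428  poise y -58.0 x 118.2 z 147.1 n126
zg 104.47 n1207  zw 105.61 n432  poise y -58.4 x 117.3 z 146.8 n130
 t 32.83 [0.35 0.3  0.33] F [-0.35 -0.59  0.11] grip 0.62
```

View pics/crop4.png

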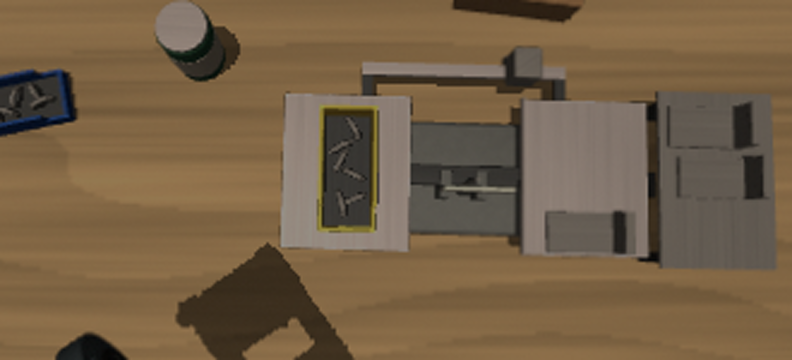

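The beam is now about 0.0043 rad short of level. There is plenty of time, so I'll make one more shift of 1 mm.

```bash
python3 - <<'E'
from h import *
shift(-59.7,-60.65)
m.move_ptp(L(-120,40,330),Rz(th)); m.move_ptp([.35,.30,.33],Rz(th))
m.dwell(1.5); [heights() for _ in range(3)]; st()
E
```

```text
gripped t 35.95 [ 0.66   -0.0702  0.1189] F [-0.49 -1.16  3.96] grip 0.349
released t 36.55 [ 0.6593 -0.071   0.1177] F [-0.26 -0.31 -0.18] grip 0.615
zg 104.76 n1201  zw 105.21 n431  poise y -59.8 x 118.2 z 146.7 n127
zg 104.79 n1208  zw 105.35 n418  poise y -59.9 x 117.9 z 146.7 n128
zg 104.75 n1196  zw 105.31 n423  poise y -59.1 x 117.4 z 147.0 n126
 t 41.03 [0.35 0.3  0.33] F [ 0.44 -0.25  0.08] grip 0.614
```

Tilt is about -0.002 rad, which is level within the measurement error, so I'm handing in.

```bash
python3 -c "
from h import *
print(m.sign_off())"
```

```text
the job is handed in; nothing more can be done
None
```

The job is handed in: the yellow bin stands upright in the middle of the goods pan, one weight was slid wholly onto the other pan (two remain on the ledge), and after the last poise shift the beam measured about 0.002 rad from level at 41 s.

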